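# Hang the parts bin in the notch of the panel rail

## Robot

A 6-joint arm with a two-finger parallel gripper is mounted at the origin on a cart in front of the work surface, level with it; the furniture and walls round the work are solid. World frame = base frame: x ahead of the robot, y to its left, z up, the work surface at z = 0. Lengths are in m, angles in rad, forces in N, time in s.
With the tool pointing down it reaches from about 0.375 to 0.9 m from the base axis. Payload 3.1 kg.
Tool frame: the origin (TCP) lies between the finger pads; the fingertips stand 22 mm ahead of it and the grasp point (between the pads) lies 3 mm ahead of it; z points along the fingers, y is the direction in which the jaws open and shut (so a half turn about z gives the same grasp; the last joint's range is limited). The gripper opens to 87 mm and grips with 3 to 60 N. Pads are 19 mm wide; open, the fingers measure 117 mm over their backs; the gripper's body (75 mm by 190 mm) begins 51 mm behind the grasp point.
Start: joints at [-0.178, 0.527, 1.433, -0, 1.181, -0.178], TCP at [0.625, 0, 0.245] pointing down, gripper open.
Joint ranges: [-3.08, 3.08], [-0.75, 2.2], [0.22, 2.44], [-1.43, 4.57], [0, 2.65], [-2.85, 2.85]. Speed limits (rad/s): [2.79, 2.79, 3.14, 3.14, 3.14, 3.14].

## Interface

Orientations are given as a unit quaternion [x, y, z, w].
In Python, from rig import get_obs, camera, get_calibration, hand_in, search_frame gives the robot as it stands.
- The arm moves only by the shell command python3 -m jog 'ROWS' [FORCE]. ROWS is JSON, a list of rows, each an object with "grip": the closure in counts, from 0 (fully open) to 255 (shut); "travel": the shift along the world's x, y, z in cm, a list of three; "twist": the turn about the world's z in degrees. A call has 1 to 8 rows; each row shifts and turns the commanded pose from where the row before left it; what a row does not reach is not made up. A row lasts 1/10 s, in which the tool goes at most 50 mm and 8.59 degrees, less where a joint would pass 70% of its speed; a pose out of reach is approached as far as the arm can. A call is refused whole if a number of a shift passes 5 or a number of a turn 8.59, either way. A call with a gripper value outside its range is refused whole. The fingers move at their own pace and stop on an object; FORCE is the grip in N (left out, the last holds). Time passes only in rows, so rows that do not move let the fingers close. It gives the time, the measured TCP pose, the force and the opening at its end, in the units of the state.
- get_obs(): the state, without advancing time (a new reading comes with each control period).
- camera(name): name is "side" or "top" or "wrist"; returns the picture (480x640x3 uint8, red, green, blue); there is no depth.
- get_calibration(name): a dict with "fx", "fy", "cx", "cy" (pixels), "R" (3x3) and "t" (3): a world point X has camera coordinates R X + t; the wrist camera has in their place "T_tool_cam" (4x4, takes a point from camera to tool coordinates, whose origin is the TCP and whose axes are the flange's). Camera axes: x right, y down, z forward; pixel columns grow to the right and rows downward; lengths in m; the calibration is good to about 2 mm. A picture is of the moment at which its call begins: read the wrist's pose just before it. get_calibration takes no time and is no camera call.
- hand_in(): hands the job in, once; it reports no verdict.
Trained networks look in the newest picture that a camera, given by its name, has taken for a name from the list of things; names that differ only in an ending like _2 or _b are one class to them, and where a whole thing is asked for, a point or a joint stands for the part that bears it (a point fixed in the world has none). Each returns a list of dicts, best first, with "p" (0 to 1); they miss things now and then, are a little off and sometimes report something else, mostly with a low value. They report only what shows in the picture. A call takes as long as a camera call. They do not tell look-alikes from the thing itself.
- search_frame(target, camera): "at" ([x, y, z] in m, in world coordinates, good to about 4 mm: the middle of the surface that is visible of it).
The state is a dict: "time": time; "q": joint angles; "joint_velocities": joint speeds; "joint_torque": joint torques, N m; "position": TCP position; "tool_rot": TCP orientation; "ft_force": force on the tool from outside, world axes, zero at the start; "moment": the same for the moment, N m; "grip_width": finger opening in m.
Only numpy, scipy, OpenCV 4.12 (cv2) and the standard library are available. Lean on these libraries where they do the work, as an engineer would, in place of code of your own. Each camera call takes 0.05 s, during which the arm holds its last target. There are 200 camera calls.

## Task

Hang the small grey parts bin, with the ring left in it, on the rail of the louvered panel: lift it over the rail, lower its lip behind it, and slide it along until the rib under the lip falls into the notch in the rail's top edge, so that the bin hangs fully home, upright and by itself. The notch has to be found, and the rail is easily bent, so press and set down gently, do not let the bin fall; leave everything else where it is.

Things in the scene. Friction and masses are not known exactly. Their poses are not given: they have to be found in the camera images.
- bin_center (a point): middle of the open grey parts bin, 25 mm above its underside; outside 76 mm long (its x), 52 mm wide (y), 50 mm high, walls and floor 3 mm, 0.13 to 0.23 kg. x points to its lipped end, z up. It stands on the worktop at first, lip away from the robot; pinch it across its two long sides (52 mm).
- bin_lip (a point): on the bin, 42 mm in +x of bin_center and 25 mm above it: middle of the lip's slot, level with the flange's underside. The 4 mm flange is 46 mm wide (y); a 3 mm skirt hangs from its far edge, 18 mm down. Back wall and skirt are 8 mm apart in x: the slot that takes the rail. At y = 0 a rib, 8 mm wide in y, fills the slot from the flange to 8 mm below it.
- panel: louvered panel on an aluminium stand, fixed, 240 mm wide (y); origin on the worktop under the rail, half-way along the panel. x points from the robot's side through the rail to the grey sheet behind it, y along the rail, z up. The sheet starts 16 mm behind the rail's back face, its top 10 mm lower than the rail's top; the bin hangs on the -x side.
- rail_top (a point): point on the rail's top edge, half-way along the panel (NOT at the notch), 125 mm above the worktop, axes as the panel's. The rail is a stiff fixed upright blade, 5 mm thick (x), 60 mm tall, 262 mm long, an ear at each end 12 mm higher. When home, the flange lies on its top edge: bin_lip at this point's height, up to 3 mm off in x, the bin leaning up to 0.1 rad.
- panel_mid (a point): on the panel, 20 mm below rail_top. About the notch: it is in the middle of the rail, in its top edge, 14 mm wide (20 mm at the bevelled mouth), 10 mm deep. The rail is clamped off-centre, so the notch lies up to 35 mm in +y or -y of rail_top; this is not measured: look or feel for it. With its rib riding on the rail's top the bin is 8 mm higher than when home.
- ring: black adapter ring, 30 mm across, 9 mm high, lying loose on the bin's floor; origin in the middle of its underside
- tube: bystander: black lens tube standing on the worktop, 32 mm across, 52 mm high, origin under its centre
- sensor: bystander: flat black round sensor head, 40 mm across, 14 mm high, origin under its centre
There are look-alikes about, which are no part of the job. What is shaped like the part that bears bin_center but pink is not meant.

How it is judged:
On the way:
1. the bin is lifted above the rail (height (world z) of bin_center above 0.116 m), for 0.1 s.
At the end, for the whole second after the job is handed in: The bin hangs by itself on the rail, at rest, its rib in the notch: its centre 21.5 to 32 mm below the rail's top (riding on the rail it would be 17 mm), 36 to 48 mm in front of the rail's middle plane and within 45 mm of the panel's middle, leaning less than 0.17 rad, with the ring still inside (z of bin_center in the frame of rail_top between -0.032 and -0.0215 m and x of bin_center in the frame of rail_top between -0.048 and -0.036 m and y of bin_center in the frame of rail_top between -0.045 and 0.045 m and angle between bin_center's own z axis and vertical below 0.17 rad and contact force between bin and panel above 0.5 N and linear speed of bin below 0.02 m/s and distance between ring and bin_center below 0.038 m); the robot touches nothing.
It fails at once if the held bin is pressed or knocked against the panel or its rail with more than 25 N (contact force between bin and panel above 25 N and contact force between the fingers and bin above 0.2 N).
It fails at once if the bin is let fall by more than about a centimetre (over 0.5 m/s while the fingers do not touch it) (not (contact force between the fingers and bin above 0.2 N) and linear speed of bin above 0.5 m/s).
It fails at once if the robot pushes the panel or its rail with more than 15 N (contact force between the arm and panel above 15 N).
It fails at once if the lens tube or the sensor head is moved by more than 20 mm (distance of any of tube, sensor from where it was at the start of the episode above 0.02 m).
It fails at once if the ring falls out of the bin (distance between ring and bin_center above 0.06 m).
It also fails if it takes over 72 s, if anything falls off the work surface, if the arm or the gripper's body presses on something with over 40 N, if the wrist force passes 120 N, or if a joint passes its speed limit or range.

## Working session

There is one attempt and no reset: what is moved stays moved. The work goes in short steps, Python scripts to look and compute and a shell command to move; the robot and the scene stay as the last step left them, time stands still between calls to the robot, and variables do not carry over. Pictures are saved under pics/ and viewed, about 8 in all and at most 12, crops included, and the job is handed in when it is done.

```bash
mkdir -p pics; ls; python3 - <<'E'
from rig import *
import cv2,numpy as np
o=get_obs();print({k:np.round(v,3).tolist() for k,v in o.items()})
a=[cv2.cvtColor(camera(n),cv2.COLOR_RGB2BGR) for n in("top","side")]
for n,i in zip(("top","side"),a): cv2.imwrite(f"pics/{n}0.png",i)
for n in("top","side"):
  c=get_calibration(n);print(n,c)
  for t in("bin_center","bin_lip","rail_top","panel","panel_mid","ring","tube","sensor"):
    print(n,t,[(np.round(d["at"],3).tolist(),round(d["p"],2)) for d in search_frame(t,n)][:3])
E
```

```text
pics
{'time': 0.0, 'q': [-0.179, 0.528, 1.434, -0.0, 1.181, -0.179], 'joint_velocities': [-0.0, -0.0, -0.0, -0.001, -0.001, 0.002], 'joint_torque': [-0.001, -44.005, -17.659, 0.063, 0.058, -0.0], 'position': [0.624, 0.0, 0.244], 'tool_rot': [0.707, 0.707, -0.001, -0.001], 'ft_force': [0.566, 0.932, 0.414], 'moment': [0.028, -0.005, -0.019], 'grip_width': 0.087}
top {'fx': 571.0016844238093, 'fy': 571.0016844238093, 'cx': 308.4753662676604, 'cy': 235.43837255598444, 'R': array([[-0.00905184, -0.99984996,  0.01476918],
       [-0.99913185,  0.00844273, -0.04079554],
       [ 0.04066472, -0.01512563, -0.99905835]]), 't': array([0.11149763, 0.5384906 , 1.08185051])}
top bin_center [([0.437, 0.144, 0.008], 0.81), ([0.533, 0.244, 0.0], 0.8), ([0.444, 0.031, 0.003], 0.73)]
top bin_lip [([0.441, 0.031, 0.005], 0.87), ([0.535, 0.245, 0.009], 0.8), ([0.437, 0.147, 0.007], 0.68)]
top rail_top [([0.678, 0.132, 0.008], 0.78)]
top panel [([0.679, 0.132, 0.008], 0.79)]
top panel_mid [([0.675, 0.137, 0.007], 0.61)]
top ring [([0.423, 0.147, 0.012], 0.53)]
top tube [([0.677, 0.132, 0.006], 0.46)]
top sensor [([0.437, 0.334, 0.012], 0.54)]
side {'fx': 548.190736263258, 'fy': 548.190736263258, 'cx': 321.9578052324669, 'cy': 239.69418399281193, 'R': array([[ 0.96432666, -0.26439949,  0.01292263],
       [-0.16210615, -0.62842306, -0.76079304],
       [ 0.20927417,  0.73155818, -0.6488659 ]]), 't': array([-0.48968334,  0.26146664,  0.80291136])}
side bin_center [([0.532, 0.231, 0.037], 0.98), ([0.434, 0.121, 0.03], 0.97), ([0.435, 0.002, 0.032], 0.6)]
side bin_lip [([0.432, 0.004, 0.031], 0.59), ([0.43, 0.124, 0.033], 0.56), ([0.529, 0.229, 0.032], 0.55)]
side rail_top [([0.649, 0.064, 0.07], 0.72)]
side panel [([0.652, 0.063, 0.066], 0.89)]
side panel_mid [([0.654, 0.065, 0.068], 0.91)]
side ring []
side tube [([0.49, -0.127, 0.045], 0.74)]
side sensor [([0.436, 0.326, 0.014], 0.74)]
```

View pics/top0.png

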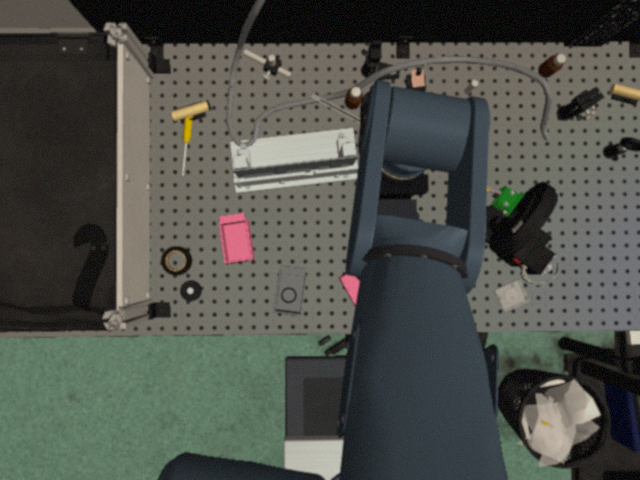

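View pics/side0.png

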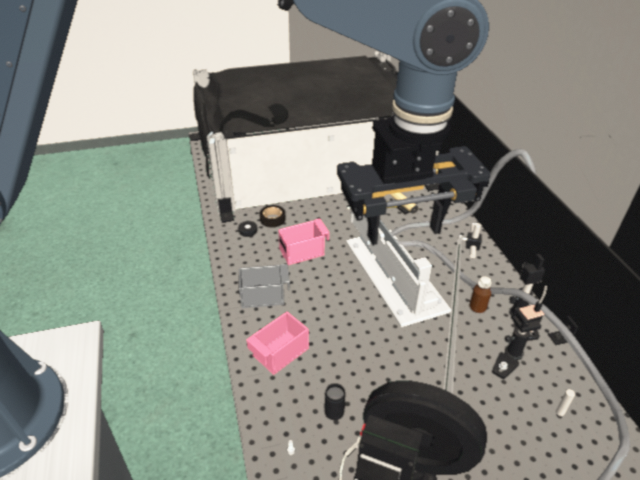

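Grey bin is at top (290,290) and side (262,286). The look-alikes are pink: top (237,238) and (352,290), side (303,242) and (280,342). The grey one is the one meant. I'll move over it, which clears the panel, and confirm in crops.

```bash
python3 -m jog '[{"grip":0,"travel":[-4,2.8,0],"twist":0},{"grip":0,"travel":[-4,2.8,0],"twist":0},{"grip":0,"travel":[-4,2.8,0],"twist":0},{"grip":0,"travel":[-4,2.8,0],"twist":0},{"grip":0,"travel":[-4,2.8,0],"twist":0},{"grip":0,"travel":[0,0,0],"twist":0},{"grip":0,"travel":[0,0,0],"twist":0}]' 20
python3 - <<'E'
from rig import *
import cv2,numpy as np
o=get_obs();print(o["position"],o["tool_rot"],o["q"])
print(get_calibration("wrist"))
t=cv2.cvtColor(camera("top"),cv2.COLOR_RGB2BGR);cv2.imwrite("pics/top1.png",t)
s=cv2.cvtColor(camera("side"),cv2.COLOR_RGB2BGR);cv2.imwrite("pics/side1.png",s)
w=cv2.cvtColor(camera("wrist"),cv2.COLOR_RGB2BGR);cv2.imwrite("pics/wrist1.png",w)
z=lambda i,x0,y0,x1,y1,k:cv2.resize(i[y0:y1,x0:x1],None,fx=k,fy=k,interpolation=cv2.INTER_CUBIC)
a=z(t,220,120,380,200,5);b=z(s,230,210,470,330,800/240)
a=a[:300];cv2.imwrite("pics/c1.png",np.vstack([z(t,220,120,380,190,5)[:340],z(s,230,255,390,307,5)]))
for n in("top","side","wrist"):
  for q in("bin_center","bin_lip","rail_top","panel","ring"):
    print(n,q,[(np.round(d["at"],3).tolist(),round(d["p"],2)) for d in search_frame(q,n)][:3])
E
```

```text
time: 1.6
position: [0.4246, 0.1406, 0.2451]
tool_rot: [0.706, 0.708, 0.0, 0.001]
ft_force: [0.9, -0.8, -0.3]
grip_width: 0.0871
[0.42464022 0.14063489 0.24505323] [7.06356454e-01 7.07855889e-01 4.97201846e-04 5.94911948e-04] [ 6.92127759e-02  2.88066416e-01  1.86030121e+00 -2.90387480e-04
  9.91693561e-01  6.72509892e-02]
{'fx': 372.8323109919375, 'fy': 372.8323109919375, 'cx': 323.8984205964502, 'cy': 243.57064446599313, 'T_tool_cam': array([[ 1.15218182e-03, -9.68666693e-01, -2.48361654e-01,
         6.80022361e-02],
       [ 9.99999301e-01,  1.18184321e-03,  2.96698949e-05,
        -2.47581162e-04],
       [ 2.64784294e-04, -2.48361514e-01,  9.68667377e-01,
        -1.40922283e-01],
       [ 0.00000000e+00,  0.00000000e+00,  0.00000000e+00,
         1.00000000e+00]])}
top bin_center [([0.431, 0.008, -0.002], 0.96), ([0.45, 0.138, 0.006], 0.73), ([0.532, 0.245, 0.003], 0.68)]
top bin_lip [([0.532, 0.246, 0.008], 0.97), ([0.431, 0.009, 0.004], 0.78), ([0.455, 0.145, 0.006], 0.72)]
top rail_top [([0.672, 0.125, 0.005], 0.93)]
top panel [([0.674, 0.129, 0.01], 0.67)]
top ring [([0.437, 0.334, 0.011], 0.69)]
side bin_center [([0.533, 0.232, 0.036], 0.95), ([0.434, 0.122, 0.032], 0.57), ([0.436, 0.006, 0.032], 0.57)]
side bin_lip [([0.435, 0.129, 0.034], 0.87), ([0.436, 0.006, 0.033], 0.81), ([0.527, 0.23, 0.029], 0.58)]
side rail_top [([0.652, 0.085, 0.082], 0.86)]
side panel [([0.657, 0.083, 0.078], 0.91)]
side ring []
wrist bin_center [([0.54, 0.244, 0.018], 0.86), ([0.438, 0.141, 0.015], 0.7), ([0.436, -0.01, 0.032], 0.68)]
wrist bin_lip [([0.543, 0.246, 0.017], 0.91), ([0.436, 0.141, 0.018], 0.61), ([0.43, -0.003, 0.029], 0.55)]
wrist rail_top [([0.64, 0.181, 0.082], 0.61)]
wrist panel [([0.634, 0.179, 0.085], 0.83)]
wrist ring [([0.425, 0.145, 0.011], 0.8)]
```

View pics/wrist1.png

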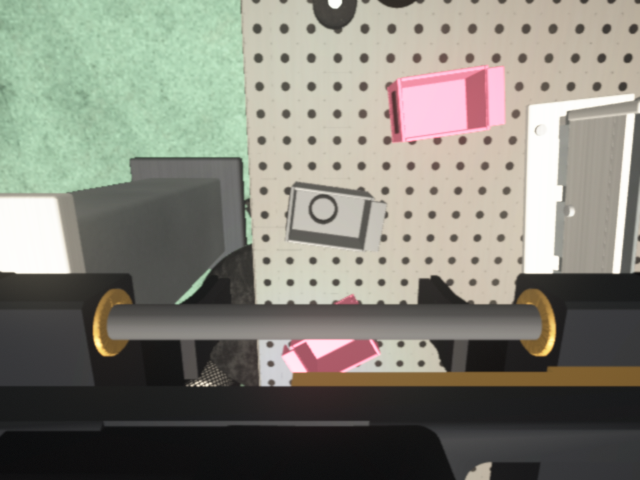

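View pics/c1.png

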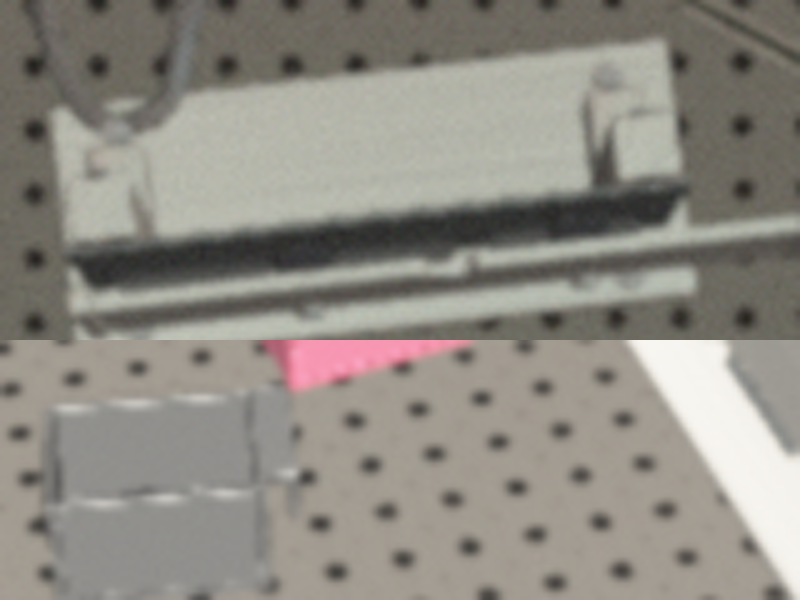

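Top, wrist and side all show the grey bin with the ring in it (wrist (335,215)) and lip toward +x. That confirms the grey bin. Top crop: the rail runs from about (80,310) to beyond the right edge, with a possible notch near (470,262). I'll enlarge both once for exact corners.

```bash
python3 - <<'E'
import cv2,numpy as np
z=lambda i,x0,y0,x1,y1,k:cv2.resize(i[y0:y1,x0:x1],None,fx=k,fy=k,interpolation=cv2.INTER_CUBIC)
w=cv2.imread("pics/wrist1.png");t=cv2.imread("pics/top1.png")
a=z(w,275,172,395,262,4);b=z(t,225,145,400,195,800/175)
b=cv2.convertScaleAbs(b,alpha=1.3)
W=np.zeros((a.shape[0]+b.shape[0],800,3),np.uint8);W[:a.shape[0],:480]=a;W[a.shape[0]:,:b.shape[1]]=b
print(W.shape);cv2.imwrite("pics/c2.png",W)
E
```

```text
(589, 800, 3)
```

View pics/c2.png

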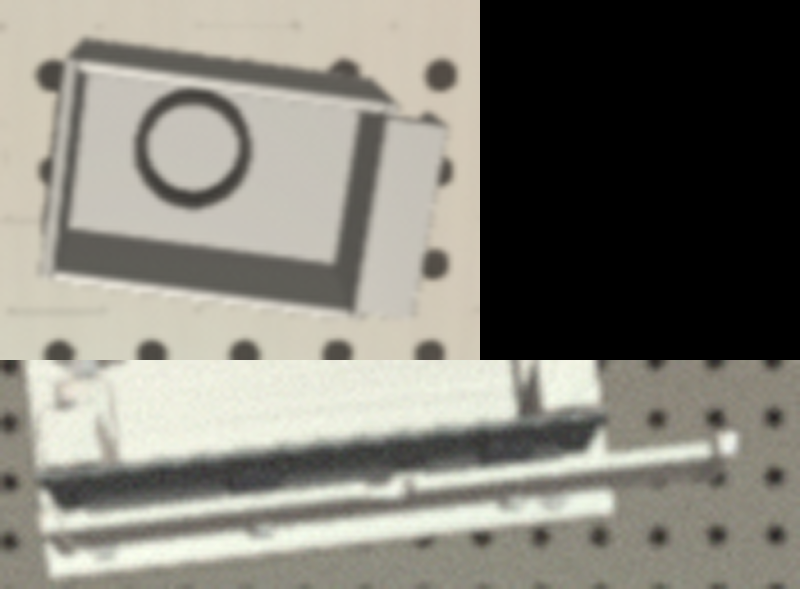

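```bash
cat > h.py <<'E'
from rig import *
import numpy as np
from scipy.spatial.transform import Rotation as Ro
def fix(n,uv,z):
  c=get_calibration(n);d=np.array([(uv[0]-c["cx"])/c["fx"],(uv[1]-c["cy"])/c["fy"],1])
  R=np.array(c["R"]);o=-R.T@np.array(c["t"]);d=R.T@d
  return o+d*(z-o[2])/d[2]
def wr(uv,z,pos,q):
  c=get_calibration("wrist");T=np.array(c["T_tool_cam"]);R=Ro.from_quat(q).as_matrix()
  d=np.array([(uv[0]-c["cx"])/c["fx"],(uv[1]-c["cy"])/c["fy"],1]);d=R@T[:3,:3]@d;o=R@T[:3,3]+pos
  return o+d*(z-o[2])/d[2]
E
python3 - <<'E'
from h import *
o=get_obs();p,q=o["position"],o["tool_rot"]
C={k:wr((275+u/4,172+v/4),.05,p,q)[:2] for k,(u,v) in dict(tl=(66,60),tr=(396,104),bl=(45,274),br=(356,314),ft=(445,126),fb=(415,317)).items()}
for k,v in C.items(): print(k,v.round(4))
yaw=lambda a,b:np.degrees(np.arctan2(*(C[b]-C[a])[::-1]))
print(yaw("tl","tr"),yaw("bl","br"),yaw("bl","tl")-90,yaw("fb","ft")-90, np.linalg.norm(C["tr"]-C["tl"]),np.linalg.norm(C["tl"]-C["bl"]))
f=lambda u,v,z:fix("top",(225+u/(800/175),145+(v-360)/(800/175)),z)
R=f(736,443,.137);N=f(390,487,.125);L=f(47,524,.125);r2=f(700,450,.125)
print(R,N,L,r2,np.degrees(np.arctan2(*(L-r2)[:2][::-1]))-90)
print("base front",f(50,575,0),f(613,512,0))
E
```

```text
tl [0.3957 0.1742]
tr [0.4698 0.1645]
bl [0.3898 0.1249]
br [0.4621 0.1154]
ft [0.481  0.1595]
fb [0.4759 0.1147]
-7.496546175420705 -7.498257196447305 -6.791327641631611 -6.478401420607611 0.0747490279685933 0.04963916188637265
[ 0.65631396 -0.02439656  0.137     ] [0.64253413 0.1043854  0.125     ] [0.62946052 0.23317944 0.125     ] [ 0.65575648 -0.0125989   0.125     ] 6.106876402552615
base front [0.62500128 0.24606715 0.        ] [0.65010598 0.00737612 0.        ]
```

```bash
python3 -m jog '[{"grip":0,"travel":[0.5,0.4,-1],"twist":-8.1},{"grip":0,"travel":[0,0,-1],"twist":-8.1},{"grip":0,"travel":[0,0,-1],"twist":-8.1},{"grip":0,"travel":[0,0,-1],"twist":-8.1},{"grip":0,"travel":[0,0,0],"twist":-8.1},{"grip":0,"travel":[0,0,0],"twist":-8.1},{"grip":0,"travel":[0,0,0],"twist":-8.1},{"grip":0,"travel":[0,0,0],"twist":-8.1}]' 20
python3 -m jog '[{"grip":0,"travel":[0,0,0],"twist":-8.1},{"grip":0,"travel":[0,0,0],"twist":-8.1},{"grip":0,"travel":[0,0,0],"twist":-8.1},{"grip":0,"travel":[0,0,0],"twist":-8.1},{"grip":0,"travel":[0,0,0],"twist":0},{"grip":0,"travel":[0,0,0],"twist":0},{"grip":0,"travel":[0,0,0],"twist":0}]' 20
python3 - <<'E'
from h import *
import cv2
o=get_obs();p,q=o["position"],o["tool_rot"];print(p,Ro.from_quat(q).as_euler("ZYX",degrees=True),o["q"])
w=cv2.cvtColor(camera("wrist"),cv2.COLOR_RGB2BGR);cv2.imwrite("pics/wrist2.png",w)
E
```

```text
time: 3.3
position: [0.43, 0.1441, 0.2045]
tool_rot: [0.977, 0.215, 0.0, -0.0]
ft_force: [-0.4, -0.7, -0.2]
grip_width: 0.0872
time: 4.0
position: [0.43, 0.1441, 0.2046]
tool_rot: [0.998, -0.062, -0.0, -0.0]
ft_force: [-0.5, -0.3, 0.5]
grip_width: 0.087
[0.42996638 0.14406897 0.20455826] [-7.08008468e+00  1.62277706e-04 -1.79999452e+02] [7.60097436e-02 3.62140253e-01 1.89306474e+00 1.28305675e-05
 8.86388539e-01 1.77036875e+00]
```

View pics/wrist2.png

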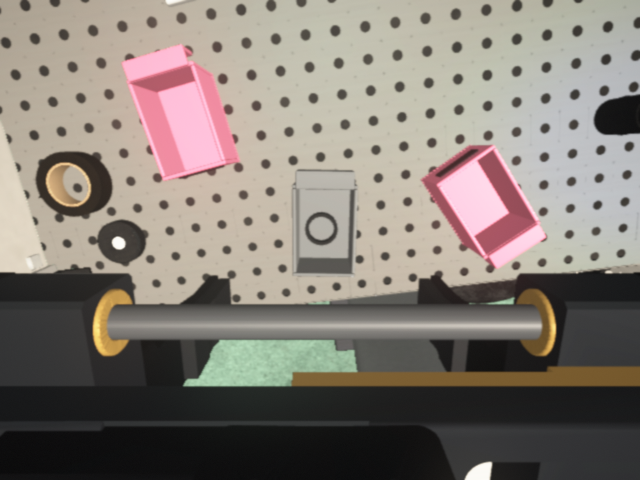

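The bin sits square in the view (columns 294–356, cx 324), so it is aligned between the jaws. Descend and grip.

```bash
python3 -m jog '[{"grip":0,"travel":[0,0,-3.5],"twist":0},{"grip":0,"travel":[0,0,-3.5],"twist":0},{"grip":0,"travel":[0,0,-3.5],"twist":0},{"grip":0,"travel":[0,0,-3.4],"twist":0},{"grip":0,"travel":[0,0,-2],"twist":0},{"grip":0,"travel":[0,0,-1.2],"twist":0},{"grip":0,"travel":[0,0,0],"twist":0},{"grip":0,"travel":[0,0,0],"twist":0}]' 20
python3 -m jog '[{"grip":60,"travel":[0,0,0],"twist":0},{"grip":120,"travel":[0,0,0],"twist":0},{"grip":160,"travel":[0,0,0],"twist":0},{"grip":160,"travel":[0,0,0],"twist":0},{"grip":160,"travel":[0,0,0],"twist":0},{"grip":160,"travel":[0,0,0],"twist":0},{"grip":160,"travel":[0,0,0],"twist":0}]' 20
```

```text
time: 4.85
position: [0.4301, 0.144, 0.0335]
tool_rot: [0.998, -0.062, -0.0, 0.0]
ft_force: [1.1, -0.0, -0.8]
grip_width: 0.0869
time: 5.55
position: [0.4301, 0.1441, 0.0338]
tool_rot: [0.998, -0.063, 0.0, -0.0]
ft_force: [0.2, -0.3, 2.3]
grip_width: 0.0519
```

```bash
python3 -m jog '[{"grip":160,"travel":[0,0,1],"twist":0},{"grip":160,"travel":[0,0,2],"twist":0},{"grip":160,"travel":[0,0,2.5],"twist":0},{"grip":160,"travel":[0,0,2.5],"twist":0},{"grip":160,"travel":[0,0,2.5],"twist":0},{"grip":160,"travel":[0,0,1.6],"twist":0},{"grip":160,"travel":[0,0,1],"twist":0},{"grip":160,"travel":[0,0,0],"twist":0}]' 25
python3 -m jog '[{"grip":160,"travel":[1,-0.45,0],"twist":2.2},{"grip":160,"travel":[2.2,-0.8,0],"twist":2.2},{"grip":160,"travel":[2.6,-1,0],"twist":2.2},{"grip":160,"travel":[2.6,-1,0],"twist":2.2},{"grip":160,"travel":[2.6,-1,0],"twist":2.2},{"grip":160,"travel":[2,-0.6,0],"twist":2.2},{"grip":160,"travel":[0,0,0],"twist":0},{"grip":160,"travel":[0,0,0],"twist":0}]' 25
python3 - <<'E'
from h import *
import cv2
o=get_obs();p,q=o["position"],o["tool_rot"];print(p,Ro.from_quat(q).as_euler("ZYX",degrees=True),o["ft_force"],o["moment"],o["grip_width"])
w=cv2.cvtColor(camera("wrist"),cv2.COLOR_RGB2BGR);cv2.imwrite("pics/wrist3.png",w)
E
```

```text
time: 6.35
position: [0.4304, 0.1441, 0.1658]
tool_rot: [0.998, -0.063, 0.001, -0.0]
ft_force: [-0.1, 0.5, -2.6]
grip_width: 0.0518
time: 7.15
position: [0.5584, 0.0955, 0.163]
tool_rot: [0.999, 0.052, -0.002, -0.0]
ft_force: [-0.7, -0.1, -1.9]
grip_width: 0.0521
[0.55840866 0.09551314 0.16302895] [   5.93727402    0.24741403 -179.95600421] [-0.72987793 -0.08503358 -1.88197853] [ 0.05079784  0.10298072 -0.01780257] 0.05210721492248256
```

View pics/wrist3.png

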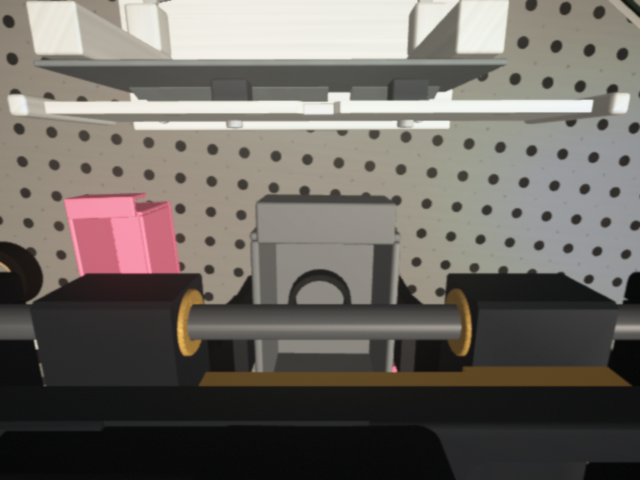

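Wrist view: the rail runs from (10,105) to (628,103), with the notch visible around columns 303–337, row 105. The bin flange spans columns 258–396. Enlarging the notch.

```bash
python3 - <<'E'
import cv2,numpy as np
w=cv2.imread("pics/wrist3.png")
z=lambda i,x0,y0,x1,y1,k:cv2.resize(i[y0:y1,x0:x1],None,fx=k,fy=k,interpolation=cv2.INTER_CUBIC)
r=lambda a:np.pad(a,((0,5),(0,800-a.shape[1]),(0,0)))
cv2.imwrite("pics/c3.png",np.vstack([r(z(w,270,88,370,122,8)),r(z(w,240,190,400,240,5))]))
g=cv2.cvtColor(w,cv2.COLOR_BGR2GRAY).astype(float)
for c in(60,120,200,270,370,450,520,580):
  col=g[85:135,c-4:c+5].mean(1); d=np.diff(col); print(c,85.5+d.argmax()+.5-.5,85.5+d.argmin(),col.round().astype(int)[8:36].tolist())
E
```

```text
60 101.5 113.5 [141, 142, 142, 143, 142, 141, 141, 147, 183, 224, 233, 234, 234, 235, 237, 237, 238, 238, 237, 231, 194, 150, 157, 169, 168, 159, 140, 129]
120 100.5 112.5 [146, 146, 146, 146, 146, 145, 143, 147, 188, 228, 235, 237, 237, 238, 239, 239, 239, 239, 237, 229, 181, 133, 120, 120, 120, 120, 120, 121]
200 100.5 112.5 [108, 109, 109, 109, 109, 109, 111, 140, 206, 234, 239, 241, 241, 241, 241, 241, 240, 239, 238, 229, 170, 127, 123, 122, 122, 121, 122, 132]
270 100.5 112.5 [110, 110, 111, 110, 111, 111, 114, 158, 229, 241, 243, 243, 244, 243, 243, 242, 241, 240, 238, 223, 163, 127, 123, 123, 122, 121, 123, 143]
370 120.5 112.5 [112, 111, 111, 111, 110, 111, 121, 174, 232, 242, 243, 243, 244, 245, 246, 246, 246, 245, 240, 208, 150, 125, 122, 121, 120, 120, 122, 152]
450 89.5 112.5 [218, 216, 215, 214, 212, 210, 214, 228, 239, 242, 244, 244, 245, 245, 246, 245, 245, 243, 236, 188, 134, 121, 120, 120, 119, 118, 119, 143]
520 99.5 111.5 [152, 151, 152, 152, 152, 154, 175, 223, 239, 243, 244, 245, 245, 245, 244, 244, 243, 242, 233, 171, 123, 118, 118, 118, 117, 117, 119, 129]
580 99.5 111.5 [144, 149, 150, 149, 145, 134, 155, 219, 240, 243, 244, 245, 244, 243, 243, 242, 242, 241, 233, 168, 110, 98, 96, 96, 101, 116, 135, 142]
```

View pics/c3.png

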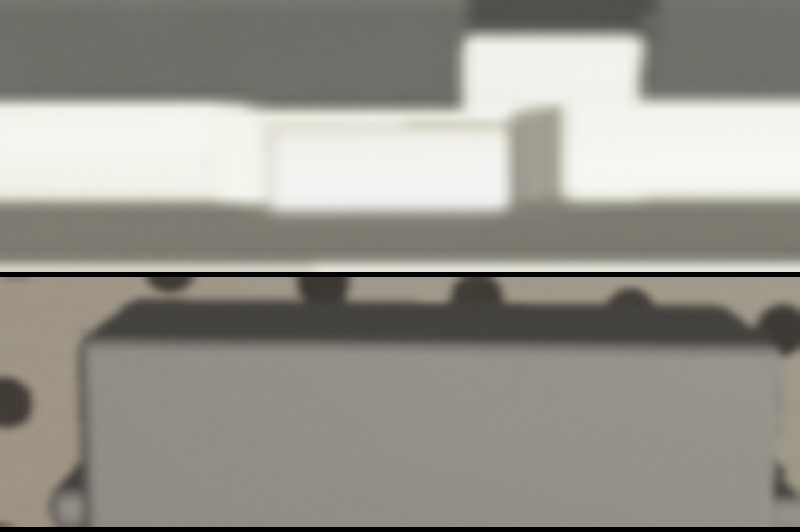

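```bash
python3 - <<'E'
from h import *
o=get_obs();p,q=o["position"],o["tool_rot"]
a,b=wr((60,113.4),.125,p,q),wr((580,111.7),.125,p,q)
v=a-b;yaw=np.arctan2(v[1],v[0])-np.pi/2
fr,bk=wr((318.6,112.8),.125,p,q),wr((318.6,100.7),.125,p,q)
N=(fr+bk)/2;print("rail yaw",np.degrees(yaw),N,np.linalg.norm(fr-bk))
e0,e1=wr((12,105),.137,p,q),wr((627,103.5),.137,p,q);print("ends mid",(e0+e1)/2,np.linalg.norm(e0-e1))
fl,fr2=wr((258,203.5),p[2]+.0202,p,q),wr((395,204),p[2]+.0202,p,q)
by=np.degrees(np.arctan2(*(fl-fr2)[:2][::-1]))-90;m=(fl+fr2)/2
print("flange edge mid",m,np.linalg.norm(fl-fr2),"yaw",by)
ux=np.array([np.cos(yaw),np.sin(yaw)]);uy=np.array([-ux[1],ux[0]])
byr=np.radians(by);lip=m[:2]-.007*np.array([np.cos(byr),np.sin(byr)])
print("lip",lip,"TCP->lip in panel",(lip-p[:2])@ux,(lip-p[:2])@uy,"lip->N",(N[:2]-lip)@ux,(N[:2]-lip)@uy)
print(ux,uy)
E
```

```text
rail yaw 6.207858629467825 [0.64217081 0.10753891 0.125     ] 0.005160930419431711
ends mid [0.64206471 0.10712155 0.137     ] 0.25905380407194345
flange edge mid [0.60740979 0.10055341 0.183381  ] 0.04448943738289752 yaw 5.831949784141017
lip [0.60044602 0.09984214] TCP->lip in panel 0.042870911664991886 -0.0005730130233856369 lip->N 0.042312421809380496 0.003139703406500405
[0.99413614 0.10813571] [-0.10813571  0.99413614]
```

```bash
python3 -m jog '[{"grip":160,"travel":[0.5,0.1,0],"twist":0.3},{"grip":160,"travel":[1.2,0.2,0],"twist":0},{"grip":160,"travel":[1.3,0.25,0],"twist":0},{"grip":160,"travel":[0.8,0.15,0],"twist":0},{"grip":160,"travel":[0.37,0.07,0],"twist":0},{"grip":160,"travel":[0,0,0],"twist":0},{"grip":160,"travel":[0,0,0],"twist":0},{"grip":160,"travel":[0,0,0],"twist":0}]' 25
python3 - <<'E'
from h import *
import cv2
o=get_obs();p,q=o["position"],o["tool_rot"];print(p,Ro.from_quat(q).as_euler("ZYX",degrees=True),o["ft_force"],o["moment"])
ux=np.array([np.cos(.1083),np.sin(.1083)]);uy=np.array([-ux[1],ux[0]]);e=np.array([.64217,.10754])-p[:2]
print("TCP->N panel",e@ux,e@uy,"want .0429,-.0006")
w=cv2.cvtColor(camera("wrist"),cv2.COLOR_RGB2BGR);cv2.imwrite("pics/wrist4.png",w)
E
```

```text
time: 8.0
position: [0.6009, 0.1032, 0.1644]
tool_rot: [0.998, 0.055, -0.001, -0.0]
ft_force: [-0.3, -0.1, -2.0]
grip_width: 0.0519
[0.60088169 0.10321629 0.16441438] [ 6.30169925e+00  6.53531883e-02 -1.79994323e+02] [-0.26707186 -0.13720273 -2.04180739] [0.0718356  0.13035034 0.05428005]
TCP->N panel 0.041513754294262344 -0.00016441145523359948 want .0429,-.0006
```

View pics/wrist4.png

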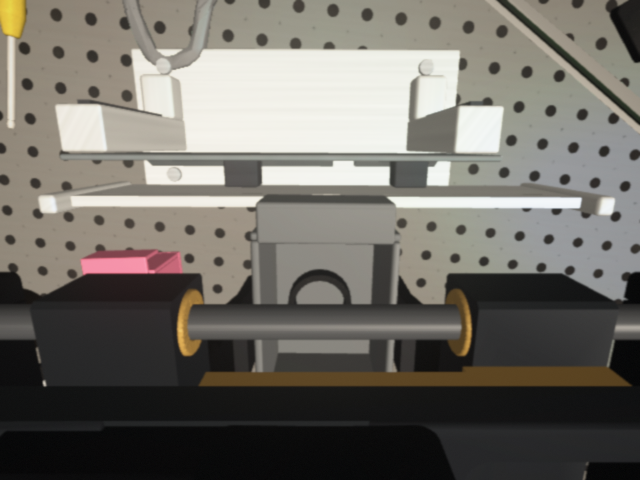

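```bash
python3 - <<'E'
from h import *
import cv2
w=cv2.imread("pics/wrist4.png");g=cv2.cvtColor(w,cv2.COLOR_BGR2GRAY).astype(float)
o=get_obs();p,q=o["position"],o["tool_rot"]
ux=np.array([np.cos(.1083),np.sin(.1083)]);uy=np.array([-ux[1],ux[0]])
for c in(110,200,240,410,470,530):
  col=g[180:220,c-3:c+4].mean(1);print(c,col.round().astype(int).tolist())
  i=np.where(col>225)[0]
  if len(i):
    a,b=180+i[0],180+i[-1]
    for r in(a-.5,b+.5): print("   row",r,"panel-x from TCP",((wr((c,r),.125,p,q)-p)[:2]@ux).round(4))
for r in(200,203,204,205): print(r,((wr((325,r),p[2]+.0202,p,q)-p)[:2]@ux).round(4))
print(g[190:215,320:330].mean(1).round().astype(int).tolist())
E
```

```text
110 [146, 145, 139, 128, 132, 151, 164, 166, 147, 126, 119, 119, 119, 120, 120, 156, 221, 235, 236, 237, 238, 239, 239, 239, 238, 231, 192, 154, 145, 145, 145, 145, 145, 146, 146, 146, 146, 146, 145, 145]
   row 196.5 panel-x from TCP 0.0442
   row 205.5 panel-x from TCP 0.0399
200 [243, 244, 243, 237, 202, 147, 124, 121, 121, 122, 122, 122, 121, 120, 121, 148, 207, 233, 238, 240, 240, 240, 240, 239, 238, 235, 219, 176, 154, 151, 150, 149, 149, 149, 149, 148, 148, 148, 148, 148]
   row 179.5 panel-x from TCP 0.0525
   row 205.5 panel-x from TCP 0.04
240 [88, 88, 87, 87, 86, 82, 86, 106, 118, 121, 121, 121, 120, 118, 120, 138, 191, 232, 239, 241, 241, 241, 240, 240, 238, 235, 220, 176, 153, 150, 151, 150, 150, 149, 150, 150, 149, 149, 149, 148]
   row 196.5 panel-x from TCP 0.0444
   row 205.5 panel-x from TCP 0.04
410 [89, 89, 89, 88, 87, 86, 81, 88, 110, 118, 120, 121, 120, 120, 120, 123, 164, 231, 242, 243, 244, 245, 246, 246, 246, 244, 240, 218, 175, 157, 155, 155, 155, 155, 155, 155, 155, 155, 155, 154]
   row 196.5 panel-x from TCP 0.0447
   row 206.5 panel-x from TCP 0.0398
470 [160, 160, 159, 159, 155, 140, 124, 118, 118, 118, 118, 119, 119, 118, 117, 119, 149, 216, 240, 244, 245, 246, 246, 246, 245, 244, 241, 221, 179, 159, 157, 157, 158, 158, 158, 158, 158, 158, 158, 158]
   row 197.5 panel-x from TCP 0.0443
   row 206.5 panel-x from TCP 0.0399
530 [114, 136, 141, 124, 111, 106, 104, 106, 111, 114, 115, 116, 116, 113, 107, 112, 135, 197, 237, 244, 245, 246, 245, 245, 244, 244, 239, 215, 142, 103, 114, 135, 151, 156, 156, 156, 156, 156, 156, 156]
   row 197.5 panel-x from TCP 0.0443
   row 206.5 panel-x from TCP 0.0399
200 0.051
203 0.05
204 0.0497
205 0.0494
[122, 122, 123, 135, 150, 110, 79, 75, 74, 74, 74, 75, 88, 113, 131, 143, 146, 145, 144, 146, 146, 147, 146, 146, 146]
```

The bin hangs over the rail: the rail middle is 42.1 mm ahead of the TCP and the lip slot about 42 mm, with the notch aligned within 0.5 mm in y. Lowering in small steps and watching the force.

```bash
python3 -m jog '[{"grip":160,"travel":[0,0,-0.6],"twist":0},{"grip":160,"travel":[0,0,-1],"twist":0},{"grip":160,"travel":[0,0,-1],"twist":0},{"grip":160,"travel":[0,0,-0.6],"twist":0},{"grip":160,"travel":[0,0,0],"twist":0},{"grip":160,"travel":[0,0,0],"twist":0},{"grip":160,"travel":[0,0,0],"twist":0}]' 25
python3 -m jog '[{"grip":160,"travel":[0,0,-0.2],"twist":0},{"grip":160,"travel":[0,0,-0.2],"twist":0},{"grip":160,"travel":[0,0,-0.1],"twist":0},{"grip":160,"travel":[0,0,-0.1],"twist":0},{"grip":160,"travel":[0,0,0],"twist":0}]' 25
```

```text
time: 8.75
position: [0.5992, 0.1027, 0.1326]
tool_rot: [0.998, 0.055, -0.003, 0.0]
ft_force: [-5.8, -2.2, 5.2]
grip_width: 0.0517
time: 9.25
position: [0.5995, 0.1028, 0.1278]
tool_rot: [0.998, 0.055, -0.002, 0.0]
ft_force: [-7.2, -1.5, 10.2]
grip_width: 0.0515
```

Contact earlier than expected: −x push of 7 N with lift, probably the back wall rubbing on the rail's front. Backing up and looking.

```bash
python3 -m jog '[{"grip":160,"travel":[0,0,0.4],"twist":0},{"grip":160,"travel":[0,0,0.4],"twist":0},{"grip":160,"travel":[0,0,0],"twist":0},{"grip":160,"travel":[0,0,0],"twist":0}]' 25
python3 - <<'E'
from h import *
import cv2
o=get_obs();p,q=o["position"],o["tool_rot"];print(p,Ro.from_quat(q).as_euler("ZYX",degrees=True),o["ft_force"],o["moment"])
w=cv2.cvtColor(camera("wrist"),cv2.COLOR_RGB2BGR);cv2.imwrite("pics/wrist5.png",w)
s=cv2.cvtColor(camera("side"),cv2.COLOR_RGB2BGR);cv2.imwrite("pics/side5.png",s)
z=lambda i,x0,y0,x1,y1,k:cv2.resize(i[y0:y1,x0:x1],None,fx=k,fy=k,interpolation=cv2.INTER_CUBIC)
cv2.imwrite("pics/c5.png",np.vstack([z(w,240,150,440,225,4),z(s,310,200,470,260,5)]))
E
```

```text
time: 9.65
position: [0.6018, 0.1033, 0.1343]
tool_rot: [0.998, 0.055, 0.0, -0.0]
ft_force: [0.3, -1.1, -1.7]
grip_width: 0.0519
[0.60181032 0.10327015 0.13428188] [ 6.29909515e+00 -2.33658287e-03 -1.79994927e+02] [ 0.29393925 -1.09124169 -1.70650398] [ 0.06809338  0.08761573 -0.0415051 ]
```

View pics/c5.png

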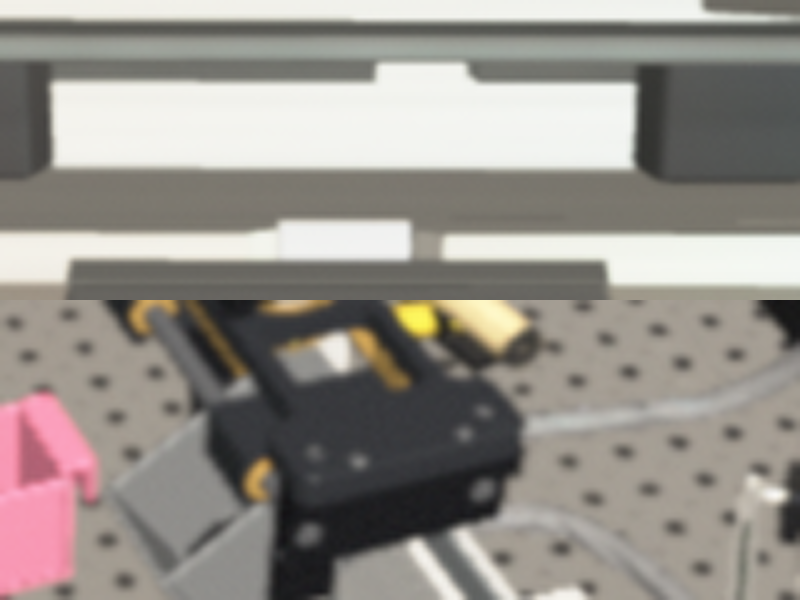

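```bash
python3 - <<'E'
from h import *
import cv2
w=cv2.imread("pics/wrist5.png");g=cv2.cvtColor(w,cv2.COLOR_BGR2GRAY).astype(float)
o=get_obs();p,q=o["position"],o["tool_rot"]
ux=np.array([np.cos(.1083),np.sin(.1083)]);uy=np.array([-ux[1],ux[0]])
f=lambda c,r,z:np.array([(wr((c,r),z,p,q)-p)[:2]@ux,(wr((c,r),z,p,q)-p)[:2]@uy]).round(4)
for c in(100,200,248,400,450,550):
  col=g[195:245,c-3:c+4].mean(1);print(c,col.round().astype(int).tolist())
for r in(207,208,208.5,209,220,221,222): print(r,f(440,r,.125))
print("flange edge col",g[205:235,320:330].mean(1).round().astype(int).tolist())
for r in (203,204,215,216): print(r,[f(325,r,p[2]+h) for h in(.0202,.0162,-.0018)])
print("notch",f(326.2,212,.125),"flange mid",f(324.4,216,p[2]+.02), p, .64217*0+ (np.array([.64217,.10754])-p[:2])@ux)
E
```

```text
100 [117, 118, 118, 119, 118, 118, 118, 117, 116, 116, 116, 124, 167, 223, 234, 235, 236, 237, 237, 238, 238, 238, 237, 236, 228, 180, 148, 145, 145, 146, 146, 145, 145, 144, 142, 140, 139, 139, 141, 142, 144, 144, 144, 144, 144, 144, 145, 145, 144, 144]
200 [120, 119, 120, 121, 121, 121, 121, 120, 118, 118, 119, 120, 147, 206, 233, 237, 239, 239, 240, 239, 239, 239, 237, 236, 230, 194, 158, 150, 148, 148, 148, 148, 148, 148, 148, 148, 148, 148, 148, 148, 148, 148, 147, 147, 146, 144, 141, 141, 140, 141]
248 [116, 119, 119, 120, 120, 120, 120, 120, 118, 118, 119, 120, 146, 207, 234, 239, 240, 241, 241, 240, 239, 239, 237, 236, 232, 207, 166, 150, 148, 149, 149, 149, 148, 149, 148, 148, 147, 148, 148, 148, 149, 149, 149, 148, 148, 149, 147, 141, 133, 125]
400 [114, 116, 117, 117, 118, 118, 118, 118, 118, 118, 118, 119, 128, 177, 232, 242, 243, 243, 243, 244, 245, 245, 245, 244, 243, 236, 191, 157, 153, 152, 152, 151, 151, 151, 151, 150, 149, 148, 149, 149, 150, 151, 151, 151, 151, 152, 151, 150, 150, 149]
450 [115, 115, 115, 115, 117, 117, 117, 117, 116, 119, 123, 120, 119, 161, 230, 
[... 473 characters left out ...]

208.5 [ 0.0437 -0.0466]
209 [ 0.0435 -0.0466]
220 [ 0.0389 -0.047 ]
221 [ 0.0385 -0.047 ]
222 [ 0.0381 -0.047 ]
flange edge col [206, 234, 239, 240, 241, 241, 241, 241, 238, 216, 148, 108, 103, 103, 106, 109, 98, 98, 100, 100, 100, 100, 100, 100, 100, 100, 100, 99, 99, 99]
203 [array([0.05  , 0.0002]), array([0.0494, 0.0002]), array([0.0468, 0.0001])]
204 [array([0.0497, 0.0002]), array([0.0491, 0.0002]), array([0.0464, 0.0001])]
215 [array([0.0461, 0.0002]), array([0.0453, 0.0001]), array([0.0422, 0.0001])]
216 [array([0.0457, 0.0002]), array([0.045 , 0.0001]), array([0.0418, 0.0001])]
notch [ 0.0421 -0.0004] flange mid [0.0457 0.0004] [0.60160595 0.10327428 0.13412359] 0.04078747278764254
```

```bash
python3 -m jog '[{"grip":160,"travel":[0,0,0.5],"twist":0},{"grip":160,"travel":[0,0,1.5],"twist":0},{"grip":160,"travel":[0,0,1.5],"twist":0},{"grip":160,"travel":[-1,-0.1,0.5],"twist":0},{"grip":160,"travel":[-1.5,-0.15,0],"twist":0},{"grip":160,"travel":[-1.5,-0.15,0],"twist":0},{"grip":160,"travel":[0,0,0],"twist":0},{"grip":160,"travel":[0,0,0],"twist":0}]' 25
python3 - <<'E'
from h import *
import cv2
o=get_obs();p,q=o["position"],o["tool_rot"];print(p,Ro.from_quat(q).as_euler("ZYX",degrees=True),o["ft_force"],o["moment"])
w=cv2.cvtColor(camera("wrist"),cv2.COLOR_RGB2BGR);cv2.imwrite("pics/wrist6.png",w)
s=cv2.cvtColor(camera("side"),cv2.COLOR_RGB2BGR);cv2.imwrite("pics/side6.png",s)
z=lambda i,x0,y0,x1,y1,k:cv2.resize(i[y0:y1,x0:x1],None,fx=k,fy=k,interpolation=cv2.INTER_CUBIC)
w4=cv2.imread("pics/wrist4.png")
a=np.hstack([z(w4,225,180,425,280,2),z(w,225,180,425,280,2)])
cv2.imwrite("pics/c6.png",np.vstack([a,z(s,290,160,450,240,5)]))
for i in(w4,w):
  g=cv2.cvtColor(i,cv2.COLOR_BGR2GRAY).astype(float);print(g[190:260,320:330].mean(1).round().astype(int).tolist())
E
```

```text
time: 10.55
position: [0.5616, 0.0992, 0.1746]
tool_rot: [0.998, 0.055, 0.0, -0.0]
ft_force: [0.4, 0.1, -3.1]
grip_width: 0.0519
[0.56159813 0.0992134  0.17457982] [ 6.29464213e+00 -2.43291390e-02  1.79999506e+02] [ 0.42818118  0.10303094 -3.12935473] [0.02535257 0.06607774 0.04681627]
[122, 122, 123, 135, 150, 110, 79, 75, 74, 74, 74, 75, 88, 113, 131, 143, 146, 145, 144, 146, 146, 147, 146, 146, 146, 145, 146, 146, 146, 145, 145, 145, 145, 145, 145, 145, 144, 144, 143, 143, 143, 143, 143, 143, 143, 142, 142, 141, 141, 141, 141, 139, 131, 127, 135, 139, 140, 140, 139, 139, 139, 139, 139, 139, 139, 139, 139, 139, 139, 139]
[154, 153, 153, 152, 152, 153, 153, 154, 154, 153, 153, 153, 153, 154, 153, 152, 152, 152, 151, 150, 149, 150, 151, 148, 135, 112, 102, 101, 101, 104, 108, 96, 96, 99, 99, 99, 99, 99, 98, 99, 98, 98, 98, 98, 98, 98, 98, 98, 98, 98, 98, 98, 98, 99, 99, 99, 99, 100, 99, 99, 99, 99, 99, 99, 99, 99, 99, 99, 99, 99]
```

View pics/c6.png

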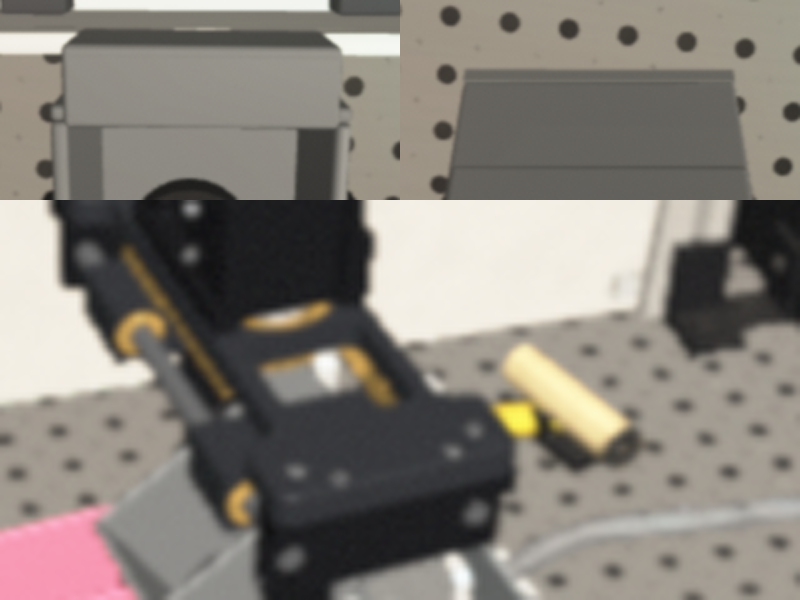

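The right-hand crop shows the bin has pitched lip-up by about 28° in the jaws: the lower back edge caught on the rail top because the arm had settled 1 mm further in +x. I'll set it back on the free worktop to level it, then regrasp more firmly.

```bash
python3 -m jog '[{"grip":160,"travel":[-1.5,0.2,0],"twist":0},{"grip":160,"travel":[-2,0.2,-1],"twist":0},{"grip":160,"travel":[-1.6,0.2,-2.5],"twist":0},{"grip":160,"travel":[0,0,-3],"twist":0},{"grip":160,"travel":[0,0,-2.5],"twist":0},{"grip":160,"travel":[0,0,-1.5],"twist":0},{"grip":160,"travel":[0,0,-1],"twist":0},{"grip":160,"travel":[0,0,0],"twist":0}]' 25
python3 -m jog '[{"grip":160,"travel":[0,0,-0.3],"twist":0},{"grip":160,"travel":[0,0,-0.3],"twist":0},{"grip":160,"travel":[0,0,-0.3],"twist":0},{"grip":160,"travel":[0,0,-0.3],"twist":0},{"grip":160,"travel":[0,0,0],"twist":0}]' 8
```

```text
time: 11.45
position: [0.5107, 0.1052, 0.0583]
tool_rot: [0.998, 0.055, -0.001, -0.0]
ft_force: [-0.6, 0.0, -1.8]
grip_width: 0.0516
time: 11.95
position: [0.5106, 0.1052, 0.0474]
tool_rot: [0.998, 0.055, -0.0, -0.0]
ft_force: [-0.4, 0.6, -1.8]
grip_width: 0.0518
```

```bash
python3 -m jog '[{"grip":160,"travel":[0,0,-0.3],"twist":0},{"grip":160,"travel":[0,0,-0.3],"twist":0},{"grip":160,"travel":[0,0,-0.2],"twist":0},{"grip":160,"travel":[0,0,0],"twist":0}]' 6
python3 -m jog '[{"grip":160,"travel":[0,0,-0.2],"twist":0},{"grip":160,"travel":[0,0,-0.2],"twist":0},{"grip":160,"travel":[0,0,-0.2],"twist":0},{"grip":160,"travel":[0,0,0],"twist":0}]' 6
python3 - <<'E'
from h import *
import cv2
w=cv2.cvtColor(camera("wrist"),cv2.COLOR_RGB2BGR);cv2.imwrite("pics/wrist7.png",w)
g=cv2.cvtColor(w,cv2.COLOR_BGR2GRAY).astype(float);print(g[190:270,320:330].mean(1).round().astype(int).tolist())
E
```

```text
time: 12.35
position: [0.5137, 0.1055, 0.0406]
tool_rot: [0.999, 0.055, 0.003, -0.0]
ft_force: [3.0, 1.8, 3.3]
grip_width: 0.0522
time: 12.75
position: [0.5144, 0.1056, 0.0348]
tool_rot: [0.999, 0.055, 0.004, -0.0]
ft_force: [4.3, 2.7, 4.2]
grip_width: 0.0523
[160, 170, 183, 196, 202, 204, 204, 204, 203, 204, 204, 204, 203, 203, 202, 192, 157, 129, 122, 127, 140, 137, 126, 121, 120, 120, 120, 120, 120, 120, 120, 120, 120, 120, 120, 120, 119, 120, 119, 119, 119, 119, 117, 112, 117, 118, 118, 118, 118, 118, 119, 118, 119, 119, 118, 119, 118, 118, 118, 118, 118, 119, 119, 118, 119, 118, 118, 118, 118, 118, 119, 118, 118, 119, 119, 120, 119, 120, 120, 120]
```

```bash
python3 -m jog '[{"grip":95,"travel":[0,0,0],"twist":0},{"grip":80,"travel":[0,0,0],"twist":0},{"grip":0,"travel":[0,0,0],"twist":0},{"grip":0,"travel":[0,0,0],"twist":0},{"grip":0,"travel":[0,0,0],"twist":0},{"grip":0,"travel":[0,0,0],"twist":0}]' 10
python3 -m jog '[{"grip":0,"travel":[0,0,2],"twist":0},{"grip":0,"travel":[0,0,4],"twist":0},{"grip":0,"travel":[0,0,4],"twist":0},{"grip":0,"travel":[0,0,4],"twist":0},{"grip":0,"travel":[0,0,3],"twist":0},{"grip":0,"travel":[0,0,0],"twist":0},{"grip":0,"travel":[0,0,0],"twist":0},{"grip":0,"travel":[0,0,0],"twist":0}]' 10
python3 - <<'E'
from h import *
import cv2
o=get_obs();p,q=o["position"],o["tool_rot"];print(p,Ro.from_quat(q).as_euler("ZYX",degrees=True))
w=cv2.cvtColor(camera("wrist"),cv2.COLOR_RGB2BGR);cv2.imwrite("pics/wrist8.png",w)
print([(t,[(np.round(d["at"],3).tolist(),round(d["p"],2)) for d in search_frame(t,"wrist")][:3]) for t in("bin_center","bin_lip","ring")])
g=cv2.cvtColor(w,cv2.COLOR_BGR2GRAY).astype(float)
# coarse ascii of neighbourhood
c=cv2.resize(g[150:300,270:390],(60,50),interpolation=cv2.INTER_AREA)
for r,l in enumerate(c): print(150+3*r,"".join(" .:-=+*#%@"[int(v)//26] for v in l))
E
```

```text
time: 13.4
position: [0.5104, 0.1052, 0.0334]
tool_rot: [0.998, 0.055, -0.0, -0.0]
ft_force: [0.9, -0.3, -0.5]
grip_width: 0.0825
time: 14.2
position: [0.5095, 0.1052, 0.2023]
tool_rot: [0.998, 0.055, -0.002, -0.0]
ft_force: [0.5, 0.2, -0.4]
grip_width: 0.0866
[0.50949604 0.10521736 0.2023195 ] [ 6.29691972e+00  1.72648681e-01 -1.79979028e+02]
[('bin_center', [([0.53, 0.111, 0.007], 0.89), ([0.535, 0.251, 0.026], 0.72), ([0.449, 0.011, 0.035], 0.67)]), ('bin_lip', [([0.531, 0.106, 0.006], 0.96), ([0.535, 0.252, 0.03], 0.84), ([0.444, 0.017, 0.031], 0.7)]), ('ring', [([0.509, 0.108, 0.014], 0.73)])]
150 ##########********************************####**############
153 *#######*+--+*****************************##################
156 ########*-:-+*****************************##################
159 ########*+--+*******************************################
162 ##########*++********************************#####*+--+*####
165 ##########*++=+*************************=-=*######+----*####
168 ###**#####**+=+*************************=-=*######*---=*####
171 ###*######**+=+********************
[... 2055 characters left out ...]
#####**+-:-+*######*=:::=*######**=-=*##########*#
270 #############*##*******######*+-:-+*######*=:::+*######*+--=
273 ***####################*#######****#######*+-:-**#####**=-==
276 ******************#######*##################***####***++====
279 ***************************########################*+=======
282 ##***+**#*##***#*#*********#*#*****#***###########**+====-::
285 ##*+-::=**#####**+++*******####*##################***====-..
288 ##*+-::=*######*=:::+*#####***==+*******###**#######*+===-::
291 ###**++*#######*+::-+*######*-::-*###*###*+==**####***======
294 ################*****#######*=::=*######*+:::=*##**##*+====+
297 ###########*#################****########*=--+*##**##*==**##
```

```bash
python3 - <<'E'
from h import *
import cv2
w=cv2.imread("pics/wrist8.png");g=cv2.cvtColor(w,cv2.COLOR_BGR2GRAY).astype(float)
o=get_obs();p,q=o["position"],o["tool_rot"];print(p)
print("flange rows 136-172",g[136:172,305:345].mean(1).round().astype(int).tolist())
print("rear rows 245-262",g[245:262,305:345].mean(1).round().astype(int).tolist())
print("cols row 200",g[195:205,285:305].mean(0).round().astype(int).tolist(),g[195:205,345:365].mean(0).round().astype(int).tolist())
yaw=np.radians(6.3);ux=np.array([np.cos(yaw),np.sin(yaw)]);uy=np.array([-ux[1],ux[0]])
f=lambda c,r:(np.array([(wr((c,r),.05,p,q)-p)[:2]@ux,(wr((c,r),.05,p,q)-p)[:2]@uy])*1000).round(2)
for r in(145,147,150,162,252,253.5,255):print(r,f(324,r))
for c in(293,296,353,356):print(c,f(c,200))
w3=cv2.imread("pics/wrist2.png");g=cv2.cvtColor(w3,cv2.COLOR_BGR2GRAY).astype(float)
print("w2 flange 160-195",g[160:195,305:345].mean(1).round().astype(int).tolist());print("w2 rear 265-282",g[265:282,305:345].mean(1).round().astype(int).tolist())
E
```

```text
[0.50995831 0.10520451 0.20222045]
flange rows 136-172 [180, 187, 189, 189, 189, 189, 188, 188, 187, 178, 156, 163, 174, 178, 179, 180, 180, 180, 179, 179, 179, 178, 179, 178, 178, 178, 177, 176, 169, 160, 171, 177, 178, 178, 178, 178]
rear rows 245-262 [82, 82, 82, 82, 82, 82, 82, 99, 144, 169, 168, 167, 178, 183, 183, 183, 182]
cols row 200 [184, 184, 184, 184, 184, 179, 160, 154, 171, 178, 156, 130, 124, 132, 154, 170, 174, 175, 175, 175] [176, 177, 177, 172, 153, 115, 84, 76, 84, 119, 160, 185, 183, 179, 183, 185, 185, 185, 185, 184]
145 [69.02  0.46]
147 [67.55  0.46]
150 [65.34  0.45]
162 [56.4   0.44]
252 [-15.45   0.36]
253.5 [-16.73   0.36]
255 [-18.     0.36]
293 [27.1  24.84]
296 [27.1  22.47]
353 [ 27.15 -22.44]
356 [ 27.16 -24.8 ]
w2 flange 160-195 [174, 182, 190, 192, 193, 193, 193, 193, 187, 159, 124, 144, 176, 182, 184, 185, 184, 184, 184, 184, 183, 183, 183, 182, 182, 181, 181, 179, 169, 159, 174, 181, 182, 182, 182]
w2 rear 265-282 [87, 86, 86, 87, 86, 86, 87, 96, 132, 169, 174, 172, 183, 188, 189, 188, 187]
```

Bin is flat, ring inside, centre 18.6 mm ahead of the TCP. Regrasp.

```bash
python3 -m jog '[{"grip":0,"travel":[0.9,0.1,-2],"twist":0},{"grip":0,"travel":[0.95,0.1,-3],"twist":0},{"grip":0,"travel":[0,0,-3],"twist":0},{"grip":0,"travel":[0,0,-3],"twist":0},{"grip":0,"travel":[0,0,-3],"twist":0},{"grip":0,"travel":[0,0,-2],"twist":0},{"grip":0,"travel":[0,0,-0.8],"twist":0},{"grip":0,"travel":[0,0,0],"twist":0}]' 45
python3 -m jog '[{"grip":60,"travel":[0,0,0],"twist":0},{"grip":120,"travel":[0,0,0],"twist":0},{"grip":160,"travel":[0,0,0],"twist":0},{"grip":160,"travel":[0,0,0],"twist":0},{"grip":160,"travel":[0,0,0],"twist":0},{"grip":160,"travel":[0,0,0],"twist":0},{"grip":160,"travel":[0,0,0],"twist":0},{"grip":160,"travel":[0,0,0],"twist":0}]' 45
python3 -m jog '[{"grip":160,"travel":[0,0,1],"twist":0},{"grip":160,"travel":[0,0,2.5],"twist":0},{"grip":160,"travel":[0,0,3],"twist":0},{"grip":160,"travel":[0,0,3],"twist":0},{"grip":160,"travel":[0,0,2.6],"twist":0},{"grip":160,"travel":[0,0,1],"twist":0},{"grip":160,"travel":[0,0,0],"twist":0},{"grip":160,"travel":[0,0,0],"twist":0}]' 45
python3 -m jog '[{"grip":160,"travel":[0,0,0],"twist":0},{"grip":160,"travel":[0,0,0],"twist":0},{"grip":160,"travel":[0,0,0],"twist":0},{"grip":160,"travel":[0,0,0],"twist":0}]' 45
python3 - <<'E'
from h import *
import cv2
o=get_obs();p,q=o["position"],o["tool_rot"];print(p,Ro.from_quat(q).as_euler("ZYX",degrees=True),o["ft_force"])
w=cv2.cvtColor(camera("wrist"),cv2.COLOR_RGB2BGR);cv2.imwrite("pics/wrist9.png",w)
g=cv2.cvtColor(w,cv2.COLOR_BGR2GRAY).astype(float)
print("flange rows 190-",g[190:250,305:345].mean(1).round().astype(int).tolist())
for c in(60,120,200,450,520,580): print(c,g[60:130,c-4:c+5].mean(1).round().astype(int).tolist())
E
```

```text
time: 15.2
position: [0.5283, 0.1072, 0.0341]
tool_rot: [0.998, 0.055, -0.002, -0.0]
ft_force: [-0.3, 0.2, 0.1]
grip_width: 0.0875
time: 16.0
position: [0.5294, 0.1072, 0.036]
tool_rot: [0.998, 0.055, 0.0, 0.0]
ft_force: [0.1, 0.2, 4.9]
grip_width: 0.0517
time: 16.8
position: [0.5283, 0.1072, 0.1656]
tool_rot: [0.998, 0.055, -0.001, -0.0]
ft_force: [-0.4, -0.3, -2.0]
grip_width: 0.0517
time: 17.2
position: [0.5289, 0.1072, 0.1659]
tool_rot: [0.998, 0.055, -0.001, -0.0]
ft_force: [0.1, -0.3, -2.3]
grip_width: 0.0516
[0.5289254  0.10721902 0.16593708] [ 6.29905727e+00  6.79558042e-02 -1.79992230e+02] [ 0.06943858 -0.26985818 -2.26235183]
flange rows 190- [163, 170, 179, 185, 186, 186, 186, 185, 177, 141, 100, 84, 83, 83, 83, 83, 84, 95, 125, 151, 167, 175, 177, 177, 177, 177, 177, 177, 176, 176, 176, 176, 176, 176, 176, 176, 176, 176, 175, 175, 175, 175, 175, 175, 175, 175, 175, 174, 174, 174, 174, 174, 173, 173, 173, 171, 166, 159, 157, 167]
60 [125, 132, 142, 156, 166, 169, 169, 169, 169, 169, 169, 169, 169, 169, 169, 170, 169, 169, 169, 169, 169, 170, 170, 171, 171, 171, 171, 166, 1
[... 1272 characters left out ...]
20 [140, 140, 139, 139, 140, 141, 139, 139, 139, 139, 140, 141, 146, 160, 174, 177, 175, 174, 173, 174, 177, 180, 181, 181, 182, 182, 183, 183, 183, 183, 184, 184, 185, 185, 185, 184, 184, 184, 185, 185, 185, 185, 186, 187, 186, 179, 149, 115, 96, 88, 83, 79, 78, 79, 83, 92, 111, 147, 178, 187, 187, 186, 186, 187, 187, 188, 188, 188, 188, 188]
580 [137, 136, 135, 131, 126, 121, 117, 117, 120, 127, 140, 156, 170, 177, 179, 179, 180, 180, 180, 179, 179, 179, 179, 179, 180, 181, 181, 181, 182, 182, 182, 182, 182, 182, 181, 182, 182, 182, 183, 183, 183, 183, 183, 183, 182, 182, 182, 182, 182, 183, 183, 184, 182, 176, 160, 140, 126, 116, 109, 107, 106, 107, 113, 123, 147, 173, 182, 184, 185, 185]
```

```bash
python3 -m jog '[{"grip":160,"travel":[0.8,-0.05,0.3],"twist":0},{"grip":160,"travel":[1.8,-0.1,0.2],"twist":0},{"grip":160,"travel":[1.8,-0.1,0],"twist":0},{"grip":160,"travel":[1.4,-0.09,0],"twist":0},{"grip":160,"travel":[0.9,-0.06,0],"twist":0},{"grip":160,"travel":[0.46,-0.04,0],"twist":0},{"grip":160,"travel":[0,0,0],"twist":0},{"grip":160,"travel":[0,0,0],"twist":0}]' 45
python3 -m jog '[{"grip":160,"travel":[0,0,0],"twist":0},{"grip":160,"travel":[0,0,0],"twist":0},{"grip":160,"travel":[0,0,0],"twist":0},{"grip":160,"travel":[0,0,0],"twist":0},{"grip":160,"travel":[0,0,0],"twist":0},{"grip":160,"travel":[0,0,0],"twist":0}]' 45
cat > m.py <<'E'
from h import *
import cv2,sys
o=get_obs();p,q=o["position"],o["tool_rot"];print(p,Ro.from_quat(q).as_euler("ZYX",degrees=True),o["ft_force"],o["moment"])
w=cv2.cvtColor(camera("wrist"),cv2.COLOR_RGB2BGR);cv2.imwrite(f"pics/{sys.argv[1]}.png",w)
g=cv2.cvtColor(w,cv2.COLOR_BGR2GRAY).astype(float)
ux=np.array([np.cos(.1083),np.sin(.1083)]);uy=np.array([-ux[1],ux[0]])
print("TCP panel",p[:2]@ux,p[:2]@uy,"want .60905 .0372")
f=lambda c,r,z:(((wr((c,r),z,p,q)-p)[:2]@ux)*1000).round(2)
for c in(110,240,410,470,530):
  col=g[185:235,c-3:c+4].mean(1); i=np.where(col>200)[0]
  # widest run of bright rows
  if len(i)==0: continue
  r=max(np.split(i,np.where(np.diff(i)>1)[0]+1),key=len);a,b=185+r[0]-.5,185+r[-1]+.5
  print(c,a,b,"rail back/front/mid",f(c,a,.125),f(c,b,.125),(f(c,a,.125)+f(c,b,.125))/2)
print("flange rows 190-",g[190:260,305:345].mean(1).round().astype(int).tolist())
E
python3 m.py w10
```

```text
time: 18.05
position: [0.6, 0.1029, 0.1713]
tool_rot: [0.998, 0.055, -0.001, -0.0]
ft_force: [-0.6, 0.1, -2.6]
grip_width: 0.0515
time: 18.65
position: [0.6008, 0.1028, 0.1716]
tool_rot: [0.998, 0.055, -0.0, -0.0]
ft_force: [-1.3, 0.6, -1.9]
grip_width: 0.0519
[0.60075513 0.10282206 0.17155274] [ 6.30029739e+00  1.05503986e-03 -1.79999758e+02] [-1.27329632  0.60852293 -1.89006185] [ 0.04168902  0.07901824 -0.04097434]
TCP panel 0.6083493536092592 0.03728498709921503 want .60905 .0372
110 193.5 203.5 rail back/front/mid 44.87 39.83 42.349999999999994
240 194.5 203.5 rail back/front/mid 44.56 40.01 42.285
410 194.5 204.5 rail back/front/mid 44.8 39.75 42.275
470 194.5 205.5 rail back/front/mid 44.88 39.33 42.105000000000004
530 195.5 205.5 rail back/front/mid 44.46 39.41 41.935
flange rows 190- [121, 127, 157, 198, 219, 227, 229, 229, 222, 176, 105, 74, 71, 71, 71, 71, 71, 79, 103, 125, 139, 144, 143, 142, 144, 145, 145, 145, 145, 145, 144, 144, 144, 144, 144, 144, 144, 144, 143, 143, 143, 143, 143, 143, 142, 142, 142, 142, 142, 142, 141, 141, 141, 141, 140, 139, 134, 130, 133, 138, 139, 139, 139, 139, 139, 139, 139, 139, 139, 139]
```

```bash
python3 -m jog '[{"grip":160,"travel":[0.05,0,-0.3],"twist":0},{"grip":160,"travel":[0,0,-0.3],"twist":0},{"grip":160,"travel":[0,0,-0.3],"twist":0},{"grip":160,"travel":[0,0,-0.3],"twist":0},{"grip":160,"travel":[0,0,-0.3],"twist":0},{"grip":160,"travel":[0,0,0],"twist":0}]' 45
python3 -m jog '[{"grip":160,"travel":[0,0,0],"twist":0},{"grip":160,"travel":[0,0,0],"twist":0},{"grip":160,"travel":[0,0,0],"twist":0},{"grip":160,"travel":[0,0,0],"twist":0},{"grip":160,"travel":[0,0,0],"twist":0}]' 45
python3 m.py w11
```

```text
time: 19.3
position: [0.6009, 0.1028, 0.1559]
tool_rot: [0.998, 0.055, -0.001, -0.0]
ft_force: [0.6, -0.0, -0.5]
grip_width: 0.0517
time: 19.8
position: [0.6013, 0.1028, 0.1567]
tool_rot: [0.998, 0.055, 0.0, -0.0]
ft_force: [0.8, 0.0, -1.7]
grip_width: 0.0518
[0.60132988 0.10283013 0.15668643] [ 6.29904242e+00 -1.49509784e-02  1.79999380e+02] [ 0.7740855   0.01249488 -1.70618924] [-0.00554789  0.12304705  0.03670897]
TCP panel 0.6089216100719991 0.03723087847412229 want .60905 .0372
110 198.5 209.5 rail back/front/mid 44.35 39.2 41.775000000000006
240 199.5 209.5 rail back/front/mid 44.06 39.38 41.72
410 199.5 210.5 rail back/front/mid 44.28 39.13 41.705
470 199.5 210.5 rail back/front/mid 44.35 39.2 41.775000000000006
530 200.5 210.5 rail back/front/mid 43.97 39.28 41.625
flange rows 190- [121, 122, 123, 123, 122, 122, 138, 182, 198, 163, 104, 77, 74, 74, 74, 73, 74, 83, 107, 126, 139, 145, 147, 146, 146, 146, 146, 146, 146, 146, 145, 145, 145, 145, 145, 145, 145, 144, 144, 144, 144, 144, 143, 143, 143, 143, 142, 142, 142, 142, 142, 142, 142, 141, 141, 139, 135, 129, 129, 136, 139, 140, 140, 139, 139, 139, 139, 139, 139, 139]
```

Past the rail edge with no force and no bin rotation. Continue.

```bash
python3 -m jog '[{"grip":160,"travel":[0,0,-0.3],"twist":0},{"grip":160,"travel":[0,0,-0.4],"twist":0},{"grip":160,"travel":[0,0,-0.4],"twist":0},{"grip":160,"travel":[0,0,-0.3],"twist":0},{"grip":160,"travel":[0,0,-0.2],"twist":0},{"grip":160,"travel":[0,0,0],"twist":0},{"grip":160,"travel":[0,0,0],"twist":0}]' 45
python3 -m jog '[{"grip":160,"travel":[0,0,-0.2],"twist":0},{"grip":160,"travel":[0,0,-0.2],"twist":0},{"grip":160,"travel":[0,0,-0.1],"twist":0},{"grip":160,"travel":[0,0,-0.1],"twist":0},{"grip":160,"travel":[0,0,0],"twist":0},{"grip":160,"travel":[0,0,0],"twist":0},{"grip":160,"travel":[0,0,0],"twist":0},{"grip":160,"travel":[0,0,0],"twist":0}]' 45
python3 m.py w12
```

```text
time: 20.55
position: [0.6013, 0.1028, 0.1405]
tool_rot: [0.998, 0.055, -0.0, -0.0]
ft_force: [0.8, -0.0, -2.2]
grip_width: 0.052
time: 21.35
position: [0.6013, 0.1028, 0.1346]
tool_rot: [0.998, 0.055, 0.0, -0.0]
ft_force: [-0.1, 0.2, -1.7]
grip_width: 0.0516
[0.60133673 0.10281346 0.13461885] [ 6.29648057e+00 -8.80135530e-03 -1.79999678e+02] [-0.10170613  0.20206406 -1.73322872] [ 0.00508295  0.114203   -0.03336856]
TCP panel 0.6089266140202838 0.03721356637728094 want .60905 .0372
110 205.5 218.5 rail back/front/mid 44.44 39.08 41.76
240 206.5 218.5 rail back/front/mid 44.18 39.23 41.705
410 207.5 219.5 rail back/front/mid 43.96 39.0 41.480000000000004
470 207.5 219.5 rail back/front/mid 44.03 39.07 41.55
530 207.5 219.5 rail back/front/mid 44.1 39.14 41.620000000000005
flange rows 190- [227, 166, 126, 120, 120, 119, 120, 120, 116, 98, 80, 73, 72, 72, 72, 72, 72, 81, 105, 126, 139, 144, 144, 142, 144, 145, 145, 145, 145, 145, 145, 144, 145, 144, 144, 144, 144, 144, 143, 143, 143, 143, 143, 142, 142, 142, 142, 142, 141, 141, 141, 141, 141, 141, 140, 139, 134, 127, 122, 133, 139, 139, 139, 139, 139, 139, 139, 138, 139, 139]
```

```bash
python3 -m jog '[{"grip":160,"travel":[0,0,-0.2],"twist":0},{"grip":160,"travel":[0,0,-0.1],"twist":0},{"grip":160,"travel":[0,0,-0.1],"twist":0},{"grip":160,"travel":[0,0,-0.1],"twist":0},{"grip":160,"travel":[0,0,0],"twist":0}]' 45
python3 -m jog '[{"grip":160,"travel":[0,0,-0.1],"twist":0},{"grip":160,"travel":[0,0,-0.1],"twist":0},{"grip":160,"travel":[0,0,-0.1],"twist":0},{"grip":160,"travel":[0,0,-0.1],"twist":0},{"grip":160,"travel":[0,0,0],"twist":0},{"grip":160,"travel":[0,0,0],"twist":0}]' 45
python3 m.py w13 | tail -9
```

```text
time: 21.9
position: [0.6012, 0.1028, 0.1293]
tool_rot: [0.998, 0.055, -0.0, -0.0]
ft_force: [-0.8, -0.2, -1.7]
grip_width: 0.0517
time: 22.5
position: [0.6013, 0.1028, 0.1255]
tool_rot: [0.998, 0.055, -0.0, -0.0]
ft_force: [-0.8, -0.3, -0.8]
grip_width: 0.0515
[0.60128758 0.10282194 0.12551043] [ 6.29956817e+00  3.36023113e-03 -1.79999787e+02] [-0.78353733 -0.25754677 -0.78227802] [ 0.03232634  0.10109563 -0.01371828]
TCP panel 0.6088786666290301 0.03722731345826811 want .60905 .0372
110 209.5 222.5 rail back/front/mid 44.28 39.22 41.75
240 209.5 222.5 rail back/front/mid 44.42 39.36 41.89
410 210.5 223.5 rail back/front/mid 44.22 39.15 41.685
470 210.5 223.5 rail back/front/mid 44.29 39.22 41.754999999999995
530 210.5 224.5 rail back/front/mid 44.35 38.89 41.620000000000005
flange rows 190- [240, 233, 201, 148, 123, 120, 120, 119, 115, 98, 80, 74, 73, 73, 73, 73, 72, 81, 105, 126, 139, 145, 144, 143, 145, 146, 146, 145, 145, 145, 145, 145, 144, 144, 144, 144, 144, 144, 144, 143, 143, 143, 143, 143, 142, 142, 142, 142, 142, 141, 141, 141, 141, 140, 140, 139, 134, 127, 121, 133, 139, 139, 139, 139, 139, 139, 139, 139, 138, 139]
```

```bash
python3 -m jog '[{"grip":160,"travel":[0,0,-0.1],"twist":0},{"grip":160,"travel":[0,0,-0.1],"twist":0},{"grip":160,"travel":[0,0,-0.1],"twist":0},{"grip":160,"travel":[0,0,-0.1],"twist":0},{"grip":160,"travel":[0,0,-0.1],"twist":0},{"grip":160,"travel":[0,0,0],"twist":0}]' 45
python3 -m jog '[{"grip":160,"travel":[0,0,-0.1],"twist":0},{"grip":160,"travel":[0,0,-0.1],"twist":0},{"grip":160,"travel":[0,0,0],"twist":0},{"grip":160,"travel":[0,0,0],"twist":0}]' 45
python3 -m jog '[{"grip":160,"travel":[0,0,-0.1],"twist":0},{"grip":160,"travel":[0,0,-0.1],"twist":0},{"grip":160,"travel":[0,0,0],"twist":0},{"grip":160,"travel":[0,0,0],"twist":0}]' 45
python3 m.py w14 | tail -9
```

```text
time: 23.15
position: [0.6011, 0.1028, 0.1204]
tool_rot: [0.998, 0.055, -0.0, -0.0]
ft_force: [-0.3, -0.6, -2.1]
grip_width: 0.0515
time: 23.55
position: [0.6013, 0.1028, 0.1185]
tool_rot: [0.998, 0.055, -0.0, -0.0]
ft_force: [0.2, -1.2, -2.4]
grip_width: 0.052
time: 23.95
position: [0.6012, 0.1028, 0.1165]
tool_rot: [0.998, 0.055, -0.0, -0.0]
ft_force: [-0.9, 0.0, -1.8]
grip_width: 0.0518
[0.6012275  0.10282947 0.11646264] [ 6.29962937e+00  9.46928800e-03 -1.79998993e+02] [-0.85181529  0.03111729 -1.83294392] [ 0.08197792  0.1705453  -0.05798134]
TCP panel 0.6088197524768163 0.037241290371266625 want .60905 .0372
110 213.5 227.5 rail back/front/mid 44.31 39.18 41.745000000000005
240 213.5 227.5 rail back/front/mid 44.44 39.31 41.875
410 214.5 228.5 rail back/front/mid 44.25 39.11 41.68
470 214.5 228.5 rail back/front/mid 44.31 39.17 41.74
530 214.5 228.5 rail back/front/mid 44.37 39.24 41.805
flange rows 190- [242, 241, 238, 228, 191, 144, 124, 121, 116, 99, 81, 75, 75, 74, 74, 74, 74, 83, 106, 126, 139, 145, 144, 143, 145, 146, 146, 146, 145, 145, 145, 145, 145, 145, 144, 144, 144, 144, 144, 144, 143, 143, 143, 143, 143, 142, 142, 142, 142, 141, 141, 141, 141, 141, 140, 139, 134, 127, 121, 133, 139, 139, 139, 139, 139, 139, 139, 139, 138, 138]
```

```bash
for i in 1; do :; done; python3 -m jog '[{"grip":160,"travel":[0,0,-0.1],"twist":0},{"grip":160,"travel":[0,0,-0.1],"twist":0},{"grip":160,"travel":[0,0,0],"twist":0}]' 45
python3 -m jog '[{"grip":160,"travel":[0,0,-0.1],"twist":0},{"grip":160,"travel":[0,0,0],"twist":0},{"grip":160,"travel":[0,0,0],"twist":0}]' 45
```

```text
time: 24.3
position: [0.6011, 0.1028, 0.1144]
tool_rot: [0.998, 0.055, -0.0, -0.0]
ft_force: [-0.1, 0.6, -1.9]
grip_width: 0.0517
time: 24.6
position: [0.6013, 0.1028, 0.1135]
tool_rot: [0.998, 0.055, -0.0, 0.0]
ft_force: [-0.6, 0.1, -2.1]
grip_width: 0.0519
```

```bash
python3 -m jog '[{"grip":160,"travel":[0,0,-0.1],"twist":0},{"grip":160,"travel":[0,0,0],"twist":0},{"grip":160,"travel":[0,0,0],"twist":0}]' 45
```

```text
time: 24.9
position: [0.6012, 0.1029, 0.1125]
tool_rot: [0.998, 0.055, -0.0, -0.0]
ft_force: [-0.0, -0.1, -1.7]
grip_width: 0.0517
```

The rib is already in the notch: no force, and the bin is below riding height. Down by single millimetres until the flange seats.

```bash
python3 -m jog '[{"grip":160,"travel":[0,0,-0.1],"twist":0},{"grip":160,"travel":[0,0,0],"twist":0},{"grip":160,"travel":[0,0,0],"twist":0}]' 45
python3 -m jog '[{"grip":160,"travel":[0,0,-0.1],"twist":0},{"grip":160,"travel":[0,0,0],"twist":0},{"grip":160,"travel":[0,0,0],"twist":0}]' 45
```

```text
time: 25.2
position: [0.6012, 0.1028, 0.1115]
tool_rot: [0.998, 0.055, -0.0, -0.0]
ft_force: [0.1, -0.5, -2.1]
grip_width: 0.0515
time: 25.5
position: [0.6015, 0.1028, 0.1109]
tool_rot: [0.998, 0.055, 0.0, 0.0]
ft_force: [-1.1, -0.4, 1.0]
grip_width: 0.0515
```

```bash
python3 -m jog '[{"grip":160,"travel":[0,0,-0.05],"twist":0},{"grip":160,"travel":[0,0,0],"twist":0},{"grip":160,"travel":[0,0,0],"twist":0}]' 45
```

```text
time: 25.8
position: [0.6016, 0.1029, 0.1107]
tool_rot: [0.998, 0.055, 0.001, 0.0]
ft_force: [-1.8, -0.1, 5.8]
grip_width: 0.0519
```

Seated: reaction +8 N at TCP z 0.1107, which puts the lip at 0.125. Ease the load, loosen gradually, open.

```bash
python3 -m jog '[{"grip":160,"travel":[0,0,0.03],"twist":0},{"grip":160,"travel":[0,0,0],"twist":0},{"grip":160,"travel":[0,0,0],"twist":0}]' 20
python3 -m jog '[{"grip":160,"travel":[0,0,0],"twist":0},{"grip":160,"travel":[0,0,0],"twist":0},{"grip":160,"travel":[0,0,0],"twist":0}]' 4
python3 -m jog '[{"grip":98,"travel":[0,0,0],"twist":0},{"grip":92,"travel":[0,0,0],"twist":0},{"grip":86,"travel":[0,0,0],"twist":0},{"grip":60,"travel":[0,0,0],"twist":0},{"grip":0,"travel":[0,0,0],"twist":0},{"grip":0,"travel":[0,0,0],"twist":0},{"grip":0,"travel":[0,0,0],"twist":0},{"grip":0,"travel":[0,0,0],"twist":0}]' 4
python3 m.py w15 | tail -9
```

```text
time: 26.1
position: [0.6017, 0.1029, 0.1105]
tool_rot: [0.998, 0.055, 0.0, -0.0]
ft_force: [-0.5, -0.3, 3.2]
grip_width: 0.0517
time: 26.4
position: [0.6015, 0.1028, 0.11]
tool_rot: [0.998, 0.055, 0.0, 0.0]
ft_force: [1.6, 0.1, 0.5]
grip_width: 0.0517
time: 27.2
position: [0.6013, 0.1028, 0.1104]
tool_rot: [0.998, 0.055, 0.0, -0.0]
ft_force: [0.3, 0.1, 0.6]
grip_width: 0.085
[0.60130474 0.10283323 0.11038739] [ 6.30046384e+00 -3.84735086e-03 -1.79999999e+02] [0.25375492 0.11205924 0.57162682] [ 0.04414351  0.09085105 -0.00921384]
TCP panel 0.6088969523825051 0.037236677795896816 want .60905 .0372
110 216.5 230.5 rail back/front/mid 44.32 39.4 41.86
240 217.5 231.5 rail back/front/mid 44.1 39.18 41.64
410 217.5 232.5 rail back/front/mid 44.27 38.99 41.63
470 217.5 232.5 rail back/front/mid 44.33 39.05 41.69
530 218.5 232.5 rail back/front/mid 44.03 39.1 41.565
flange rows 190- [242, 242, 241, 239, 232, 211, 155, 124, 118, 105, 85, 77, 75, 75, 75, 75, 74, 74, 74, 74, 74, 80, 101, 123, 138, 144, 144, 143, 143, 143, 143, 143, 143, 143, 142, 142, 142, 142, 142, 142, 142, 142, 141, 141, 141, 141, 141, 141, 140, 140, 140, 139, 139, 139, 139, 139, 139, 138, 138, 136, 128, 125, 133, 137, 137, 137, 137, 137, 137, 137]
```

Hangs freely, with small settling only. Withdraw straight up and look.

```bash
python3 -m jog '[{"grip":0,"travel":[0,0,1],"twist":0},{"grip":0,"travel":[0,0,2.5],"twist":0},{"grip":0,"travel":[0,0,3],"twist":0},{"grip":0,"travel":[0,0,3],"twist":0},{"grip":0,"travel":[0,0,2.5],"twist":0},{"grip":0,"travel":[-4,0,0],"twist":0},{"grip":0,"travel":[-4,0,0],"twist":0},{"grip":0,"travel":[0,0,0],"twist":0}]' 4
python3 -m jog '[{"grip":0,"travel":[-3,0,1],"twist":0},{"grip":0,"travel":[-3,0,1],"twist":0},{"grip":0,"travel":[0,0,0],"twist":0},{"grip":0,"travel":[0,0,0],"twist":0},{"grip":0,"travel":[0,0,0],"twist":0}]' 4
python3 - <<'E'
from h import *
import cv2
s,w,t=[cv2.cvtColor(camera(n),cv2.COLOR_RGB2BGR) for n in("side","wrist","top")]
for n in("side","wrist","top"):print(n,[(k,[(np.round(d["at"],3).tolist(),round(d["p"],2)) for d in search_frame(k,n)][:3]) for k in("bin_center","ring","tube","sensor")])
z=lambda i,x0,y0,x1,y1,k:cv2.resize(i[y0:y1,x0:x1],None,fx=k,fy=k,interpolation=cv2.INTER_CUBIC)
cv2.imwrite("pics/c16.png",np.vstack([z(s,290,190,490,310,3)[:, :].copy() if 0 else cv2.copyMakeBorder(z(s,290,205,490,315,3),0,0,0,200,0),cv2.resize(w,(800,600))[:270]]))
E
```

```text
time: 28.05
position: [0.5136, 0.1034, 0.2301]
tool_rot: [0.998, 0.055, -0.005, -0.0]
ft_force: [0.7, 0.8, 0.4]
grip_width: 0.0869
time: 28.55
position: [0.4628, 0.1027, 0.2508]
tool_rot: [0.998, 0.055, 0.001, 0.0]
ft_force: [0.6, 0.3, -0.5]
grip_width: 0.0869
side [('bin_center', [([0.532, 0.23, 0.036], 0.73), ([0.606, 0.089, 0.104], 0.72), ([0.435, 0.006, 0.031], 0.71)]), ('ring', []), ('tube', [([0.488, -0.128, 0.042], 0.66)]), ('sensor', [([0.432, 0.324, 0.015], 0.59)])]
wrist [('bin_center', [([0.6, 0.103, 0.077], 0.97), ([0.442, 0.007, 0.009], 0.9), ([0.536, 0.249, 0.026], 0.81)]), ('ring', [([0.584, 0.102, 0.082], 0.62)]), ('tube', [([0.494, -0.113, 0.044], 0.93), ([0.602, 0.104, 0.079], 0.4)]), ('sensor', [([0.437, 0.327, 0.015], 0.61), ([0.604, 0.1, 0.078], 0.28)])]
top [('bin_center', [([0.611, 0.101, 0.08], 0.95), ([0.532, 0.244, 0.002], 0.89)]), ('ring', []), ('tube', [([0.49, -0.112, 0.049], 0.73)]), ('sensor', [([0.438, 0.336, 0.01], 0.56), ([0.683, 0.136, 0.007], 0.39)])]
```

View pics/c16.png

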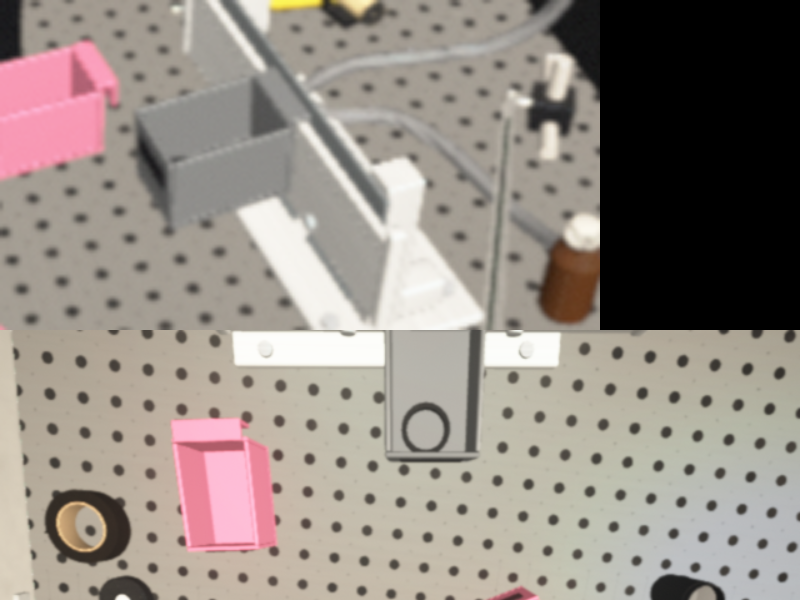

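The bin hangs level on the rail in the side crop (215,140), and the ring lies inside it in the wrist crop (425,428). Tube and sensor detections are where they were. Handing in.

```bash
python3 -c "
from rig import *
print(hand_in(), get_obs()['time'])"
```

```text
the job is handed in; nothing more can be done
the job is handed in; nothing more can be done
```

The grey bin is hanging on the rail by itself with its rib in the notch and the ring still inside. I handed in just after 28.6 s of robot time. No verdict was reported.

- **First try failed:** the bin's lower back edge caught on the rail top, because the arm had settled about 1 mm too far forward. The bin pitched about 28° in the jaws. The wrist force read about 14 N at the end of that step (it is not the contact force itself, and I did not log the peak). I set the bin back on the worktop to level it and regrasped at 45 N.
- **Second try:** I did not slide along the rail to find the notch. I found it in the wrist camera picture and lowered the bin straight onto it in 1 mm steps. There was no resistance at the height where a rib riding on the rail would have touched. The flange seated at about 8 N, with the lip at about 0.125 m.
- **Last checks:**
  - After opening, the wrist force was back to near zero.
  - The pictures show the bin upright and at rest on the rail.
  - The tube and sensor were still detected where they stood, within the detector's error.
- **Not measured:** I did not compute the bin's exact lean or position after letting go. The side, top and wrist detections of it differ by 1–3 cm, as that detector often did here.

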